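# Time and lock the sprung pulley of the dough-ball former

### The job

The cover is off the dough-ball former: time its drive pulley and lock it. First take the steel timing pin from its white parking block and set it gently, head up, in the guide hole of the bracket so that it stands on the pulley; then turn the pulley by its rim, anticlockwise seen from above and against its spring, until the engraved mark faces the pointer and the pin drops fully home into the pulley's hole. Stop as soon as the pin has dropped so that the pulley does not bear hard on it, let go, and leave the jar, cup and spoon alone.

Things in the scene. Friction and masses are not known exactly. Their poses are not given: they have to be found in the camera images.
- pin_head (a point): centre of the head of the loose steel timing pin (about 90 g): head a plain cylinder 22 mm across, 30 mm tall; under it a shank 10 mm across, 45 mm long with a 3 mm bevelled foot, its tip 60 mm below this point. z points up along the pin. At the start it stands upright in the parking block, its shank 30 mm deep in a loose hole
- pin_tip (a point): centre of the flat end of the pin's shank, 60 mm below pin_head along the pin
- stand: white plastic parking block, fixed, 60 x 60 x 40 mm tall, with the pin's hole in the middle of its top; origin at the centre of its underside. It stands to the left or the right of the machine.
- pulley: aluminium pulley lying level on a vertical axis: disc 144 mm across, 16 mm thick, with six blunt rim lugs every 60 degrees, each 16 mm wide (tangentially), reaching 88 mm from the axis. Origin on the axis at the underside, 72 mm above the counter; 12 mm of free air beneath. Its x axis points to the lug nearest the engraved mark, which has a small round stud on top
- lug (a point): middle of the lug straight opposite the studded one, 80 mm from the axis, at half its thickness (8 mm under the top face); a good place to push or pinch the rim, well away from the bracket. After the pin drops the rim has 2 to 4 mm of free play in all; pushing beyond that loads the pin
- bracket: dark steel timing bracket, fixed on the machine at a different angle every time; origin on the pulley's axis at counter height. Its x axis points from the axis to the pointer. The engraved mark (radial line 3 x 24 mm) and, 60 degrees clockwise of it, the 11 mm lock hole are on the pulley's round index plate (131 mm across)
- pointer_tip (a point): tip of the fixed pointer, a thin rod 70 mm from the axis and 95 mm above the counter, pointing at the axis. The index plate was clamped by slotted screws on the pulley: mark and hole may sit up to 0.22 rad either side of the pulley's x axis, not measured, so the locking angle lies anywhere within 0.22 rad of where pulley x meets bracket x; the pin drops there by its weight
- guide_mouth (a point): centre of the upper mouth of the bracket's vertical guide hole, 11.2 mm across, in a 30 x 30 mm block 94 to 120 mm above the counter, 50 mm from the axis at 60 degrees clockwise from the pointer; mouth bevelled 2 mm. With the pin standing on the unlocked pulley its tip is 32 mm below this mouth; fully home 45 mm below, the head resting on the block
- pin: the loose timing pin again: origin at the end of its shank, z up along it
- jar: bystander: closed jar 64 mm across, 90 mm tall, origin under its centre; stands on the side of the machine where the parking block is not
- cup: bystander: steel cup 72 mm across, 70 mm tall, origin under its centre
- spoon: bystander: spoon lying on the counter
- machine: fixed steel box 240 x 240 x 60 mm that carries the pulley; origin under its centre, on the pulley's axis. The pulley turns only anticlockwise (from above) from its rest stop: 0.15 to 1.15 rad to the locking angle, then 0.2 rad or more to an end stop. A spring pulls it back always (3 to 5 N at a lug); let go unlocked, it runs back to rest
There are look-alikes about, which are no part of the job. There is more than one size of the pin; the job needs the smaller.

How it is judged (in metres and radians):
On the way, in this order (a step that is already met when the one before it is completed fails the run):
1. the pin stands in the guide on the still unlocked pulley (horizontal distance between pin_tip and guide_mouth below 0.004 m and z of pin_tip in the frame of guide_mouth between -0.036 and -0.027 m and angle between the x axis of pulley and the x axis of bracket, either way round above 0.3 rad and contact force between the fingers and pin below 0.1 N), for 0.1 s.
2. the mark faces the pointer and the pin has dropped home (angle between the x axis of pulley and the x axis of bracket, either way round below 0.27 rad and z of pin_tip in the frame of guide_mouth below -0.0425 m), for 0.2 s.
At the end, for the whole second after the job is handed in: the mark faces the pointer (the pulley's x axis within 0.27 rad of the bracket's, the pin locking it exactly), the pin is upright in the guide and home in the pulley's hole (its head within 2.5 mm of the guide block), and pulley and pin are let go and at rest (all of step 2 and horizontal distance between pin_tip and guide_mouth below 0.004 m and angle between pin's own z axis and vertical below 0.1 rad and angular speed of pulley below 0.05 rad/s and linear speed of pin below 0.02 m/s); the robot touches nothing.
It fails at once if the pin and pulley press on each other with more than 18 N (contact force between pin and pulley above 18 N).
It fails at once if the pin is rammed against the bracket with more than 45 N (contact force between pin and bracket above 45 N).
It fails at once if the jar is disturbed by more than 30 mm (distance of jar from where it was at the start of the episode above 0.03 m).
It fails at once if the cup is disturbed by more than 30 mm (distance of cup from where it was at the start of the episode above 0.03 m).
It fails at once if the spoon is disturbed by more than 30 mm (distance of spoon from where it was at the start of the episode above 0.03 m).
It also fails if it takes over 72 s, if anything falls off the work surface, if the arm or the gripper's body presses on something with over 40 N, if the wrist force passes 120 N, or if a joint passes its speed limit or range.

### The arm

A 6-joint arm with a two-finger parallel gripper is mounted at the origin on the work surface. World frame = base frame: x ahead of the robot, y to its left, z up, the work surface at z = 0. Lengths are in mm, angles in rad, forces in N, time in s.
With the tool pointing down it reaches from about 350 to 875 mm from the base axis. Payload 4.2 kg.
Tool frame: the origin (TCP) lies at the very end of the fingers, on their centre line; the grasp point (between the pads) lies arm.grip_point_offset behind it (arm.grip_point_offset is the distance from the TCP to the grasp point, in mm); z points along the fingers, y is the line along which they close (so a half turn about z gives the same grasp; the last joint's range is limited). The gripper opens to 85 mm and grips with 20 to 120 N. Pads are 22 mm wide; open, the fingers measure 114 mm over their backs; the gripper's body (76 mm by 85 mm) begins 54 mm behind the grasp point. The pads swing forward as they close: fully open they stand 13 mm farther back than shut.
Start: joints at [-0.952, 0.385, 0.008, 0, -1.194, -0.259], TCP at [220.069, -584.952, 231.312] pointing down, gripper open.
Joint ranges: [-3.14, 3.14], [-1.21, 2.06], [-1.07, 1.41], [-3.16, 2.05], [-2.99, -0.16], [-3.1, 3.1]. Speed limits (rad/s): [2.79, 2.79, 3.14, 3.14, 3.14, 3.14].

### API

Orientations are given as a unit quaternion [x, y, z, w].
In Python, from bench import arm, cams, ticket gives the robot as it stands.
- The arm moves only by the tool servo_tool, never from a script. Its argument "commands" is a list that holds one entry, the list of rows, each a list of 7 numbers: the closure in counts, from 0 (fully open) to 255 (shut), then the shift along the tool's x, y, z in m, then the turn, a rotation vector about the tool's x, y, z in degrees. In form: [[[grip, x, y, z, ax, ay, az], ...]]. A call has 1 to 10 rows; each row shifts and turns the commanded pose from where the row before left it, along the tool's axes as they then stand; what a row does not reach is not made up. A row lasts 1/12 s, in which the tool goes at most 41.7 mm and 7.16 degrees, less where a joint would pass 70% of its speed; a pose out of reach is approached as far as the arm can. A call with a gripper value outside its range is refused whole. The fingers move at their own pace and stop on an object; the grip force is fixed at half the most. Time passes only in rows, so rows that do not move let the fingers close. It gives the time, the measured TCP pose, the force, the opening and the grip force at its end, in the units of the state.
- arm.read_state(): the state, without advancing time (a new reading comes with each control period).
- cams.get_image(name): name is "side" or "top"; returns a dict with "frame" (400x640x3 uint8, blue, green, red), "K" (3x3 intrinsics, pixels), "T" (4x4, takes a point from camera to world coordinates). Camera axes: x right, y up, looking along -z (the intrinsics and any distortion apply to the point x, -y, -z); pixel columns grow to the right and rows downward; lengths in mm; the calibration is good to about 2 mm. A picture is of the moment at which its call begins. There is no depth.
- ticket.job_done(): hands the job in; it is judged then, once.
The state is a dict: "clock": time; "joints": joint angles; "joint_vel": joint speeds; "joint_efforts": joint torques, N m; "position": TCP position; "ee_rot": TCP orientation; "contact_force": force on the tool from outside, world axes, zero at the start; "wrist_torque": the same for the moment, N m; "gripper_width": finger opening in mm; "grasp_force": force on a finger pad.
Only numpy, scipy, OpenCV 4.12 (cv2) and the standard library are available. Lean on these libraries where they do the work, as an engineer would, in place of code of your own. Each camera call takes 0.05 s, during which the arm holds its last target. There are 200 camera calls.

## Working session

There is one attempt and no reset: what is moved stays moved. The work goes in short steps, Python scripts to look and compute and a tool call to move; the robot and the scene stay as the last step left them, time stands still between calls to the robot, and variables do not carry over. Pictures are saved under pics/ and viewed, at most 10 in all, crops included, and the job is handed in when it is done.

Besides the shell and the picture viewer there is one more tool, called after "Emit:" by a JSON object that holds its "name" and its "arguments". servo_tool: Moves the arm, as the interface text tells. Its arguments: {"type":"object","properties":{"commands":{"type":"array","items":{"type":"array","items":{"type":"array","items":{"type":"number"}}}}},"required":["commands"]}

```bash
mkdir -p pics
cat > h.py <<'E'
import numpy as np, cv2
from bench import arm, cams, ticket
def ray(im,u,v):
    K,T=np.array(im["K"]),np.array(im["T"])
    d=np.array([(u-K[0,2])/K[0,0],-(v-K[1,2])/K[1,1],-1.0])
    return T[:3,3],T[:3,:3]@d
def onz(im,u,v,z):
    o,d=ray(im,u,v); return o+d*(z-o[2])/d[2]
def proj(im,p):
    K,T=np.array(im["K"]),np.array(im["T"])
    c=T[:3,:3].T@(np.array(p)-T[:3,3]); return np.array([K[0,2]+K[0,0]*c[0]/-c[2],K[1,2]-K[1,1]*c[1]/-c[2]])
E
python3 - <<'E'
from h import *
print(arm.read_state(), arm.grip_point_offset)
for n in("top","side"):
    im=cams.get_image(n); cv2.imwrite(f"pics/{n}0.png",im["frame"]); print(n,im["K"],np.round(im["T"],3),[k for k in im])
E
```

```text
{'clock': 0.0, 'joints': array([-9.52384703e-01,  3.85531908e-01,  6.60027501e-03, -4.98554996e-04,
       -1.19398071e+00, -2.58634202e-01]), 'joint_vel': array([ 0.0009736 , -0.00027871,  0.00121602,  0.00078177, -0.00068659,
        0.00038873]), 'joint_efforts': array([ 9.32547628e-04, -3.92290986e+01,  1.88400275e+01,  4.18626487e+00,
       -4.64339013e-03,  1.79837798e-06]), 'position': array([ 219.86848433, -584.41698612,  230.22652166]), 'ee_rot': array([-1.78829490e-01,  9.83879485e-01,  1.05627584e-03, -2.39464353e-04]), 'contact_force': array([ 0.21381735, -0.41201137,  0.58836377]), 'wrist_torque': array([ 0.01830055, -0.0353614 ,  0.00629072]), 'grasp_force': 0.0, 'gripper_width': 85.56415065186127} 18.700000000000003
top [[397.20596953   0.         316.37565449]
 [  0.         397.20596953 204.07212022]
 [  0.           0.           1.        ]] [[ 1.70000e-02  9.87000e-01 -1.62000e-01  3.28857e+02]
 [-9.99000e-01  2.20000e-02  3.10000e-02 -6.85110e+01]
 [ 3.40000e-02  1.61000e-01  9.86000e-01  1.21393e+03]
 [ 0.00000e+00  0.00000e+00  0.00000e+00  1.00000e+00]] ['frame', 'K', 'T']
side [[440.30304955   0.         326.70772016]
 [  0.         440.30304955 199.75134676]
 [  0.           0.           1.        ]] [[-9.44000e-01  2.42000e-01 -2.27000e-01  2.61910e+02]
 [-3.31000e-01 -7.28000e-01  6.01000e-01  5.66268e+02]
 [-2.00000e-02  6.42000e-01  7.67000e-01  9.45053e+02]
 [ 0.00000e+00  0.00000e+00  0.00000e+00  1.00000e+00]] ['frame', 'K', 'T']
```

View pics/top0.png

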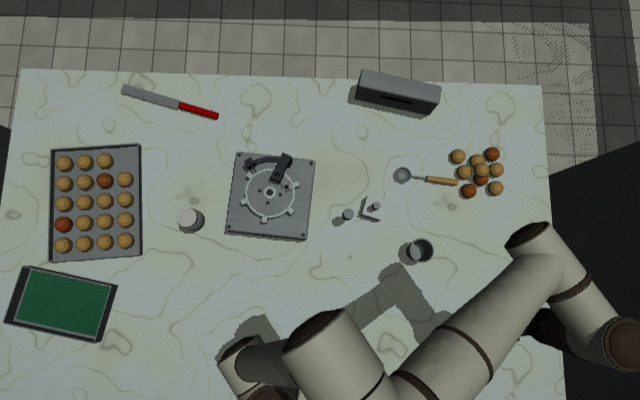

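View pics/side0.png

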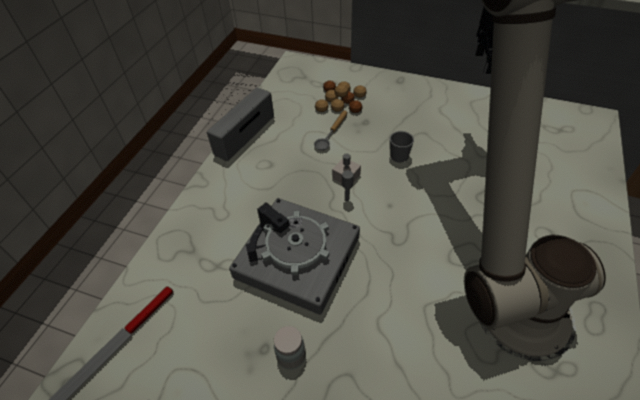

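Run:
```python
import cv2,numpy as np
t=cv2.imread("pics/top0.png");s=cv2.imread("pics/side0.png")
f=lambda a,k:cv2.resize(np.clip(a.astype(float)*1.6,0,255).astype('uint8'),None,fx=k,fy=k,interpolation=cv2.INTER_CUBIC)
a=f(t[145:245,220:390],4.7)   # 799x470
b=f(s[140:320,225:405],3.3)
cv2.imwrite("pics/ct.png",a);cv2.imwrite("pics/cs.png",b)
```

```text
(no output)
```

View pics/ct.png

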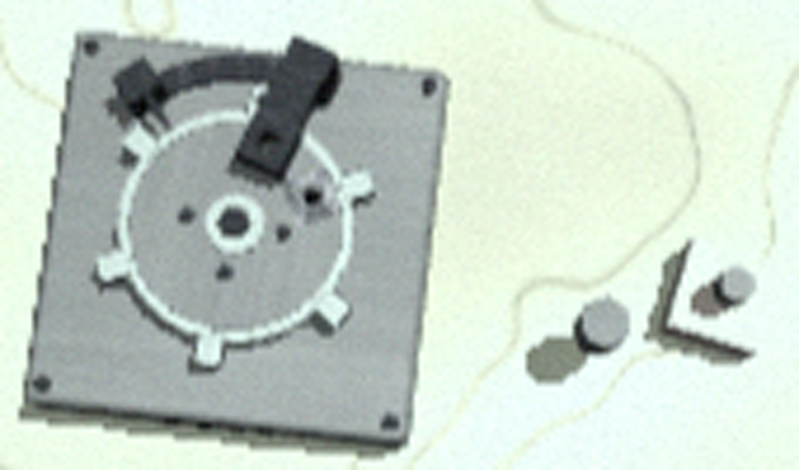

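View pics/cs.png

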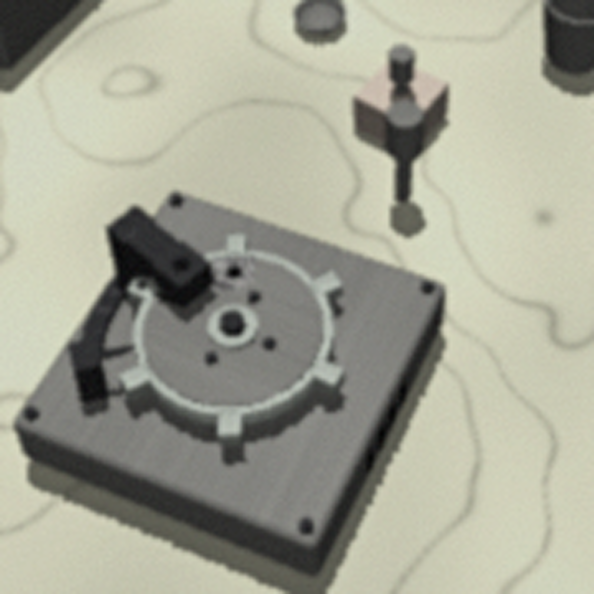

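```bash
cat >> h.py <<'E'
def avg(n,k=4):
    ims=[cams.get_image(n) for _ in range(k)]; im=dict(ims[0]); im["frame"]=np.mean([i["frame"].astype(float) for i in ims],0); im["g"]=im["frame"].mean(2); return im
def blob(im,u,v,r=3,dark=True):
    for _ in range(4):
        x0,y0=int(round(u))-r,int(round(v))-r; w=im["g"][y0:y0+2*r+1,x0:x0+2*r+1]
        b=np.median(w); w=np.clip(b-w if dark else w-b,0,None); w=np.where(w>w.max()*.3,w,0)
        yy,xx=np.mgrid[y0:y0+2*r+1,x0:x0+2*r+1]; u,v=(w*xx).sum()/w.sum(),(w*yy).sum()/w.sum()
    return np.array([u,v])
def tri(rs):
    A=np.zeros((3,3));b=np.zeros(3)
    for o,d in rs:
        d=d/np.linalg.norm(d);P=np.eye(3)-np.outer(d,d);A+=P;b+=P@o
    p=np.linalg.solve(A,b)
    return p,[np.linalg.norm(np.cross(p-o,d/np.linalg.norm(d))) for o,d in rs]
E
python3 - <<'E'
from h import *
np.set_printoptions(precision=1,suppress=True)
t=avg("top");s=avg("side")
C=lambda x,y:(220+(x+.5)/4.7-.5,145+(y+.5)/4.7-.5)
D=lambda x,y:(225+(x+.5)/3.3-.5,140+(y+.5)/3.3-.5)
T4=[onz(t,*blob(t,*C(*p),2),60) for p in[(90,47),(430,87),(390,422),(42,384)]]
S4=[onz(s,*blob(s,*D(*p),2),60) for p in[(32,413),(177,200),(428,287),(307,525)]]
for n,q in(("t",T4),("s",S4)): print(n,np.mean(q,0),[np.linalg.norm(q[i]-q[i-1]) for i in range(4)],np.array(q)[:,:2].tolist())
P=dict(guide=((268,137),(181,264),120,1),lockhole=((312,195),(233,271),88,1),hub=((235,222),(232,323),92,1))
for k,(a,b,z,dk) in P.items():
    ua,ub=blob(t,*C(*a),2),blob(s,*D(*b),2)
    print(k,ua,ub,onz(t,*ua,z)[:2],onz(s,*ub,z)[:2],*tri([ray(t,*ua),ray(s,*ub)]))
for k,a,b in(("pin",(736,287),(402,53)),("big",(604,325),(406,110)),("pointertip",(168,130),(131,350))):
    ua,ub=C(*a),D(*b);print(k,*tri([ray(t,*ua),ray(s,*ub)]),onz(t,*ua,85)[:2],onz(s,*ub,85)[:2])
# lugs on z=88 from top
for a in[(357,185),(330,308),(208,348),(112,267),(140,140),(258,100)]: print("lug",onz(t,*C(*a),88)[:2])
for b in[(236,243),(328,285),(327,370),(229,420),(133,377)]: print("lugS",onz(s,*D(*b),88)[:2])
E
```

```text
t [545.2  32.1  60. ] [np.float64(216.30700088283047), np.float64(215.77920180851535), np.float64(215.71638486481203), np.float64(215.96764702279572)] [[662.797674950085, 129.58928366872547], [642.6935139784084, -85.25132386333516], [427.88163289496913, -65.51773715087846], [447.4149928810137, 149.5647410016165]]
s [546.2  32.3  60. ] [np.float64(216.73922652904744), np.float64(215.4453910188814), np.float64(215.74283853317584), np.float64(215.99016010756623)] [[663.6773030567815, 129.69087099122987], [644.1255846878756, -84.8655244392063], [429.25677395796623, -65.46535552586022], [447.86567406572397, 149.72167498497606]]
guide [276.3 173.7] [279.5 219.8] [592.6  11.9] [591.2  13.3] [592.5  11.9 118. ] [np.float64(0.5050095568177575), np.float64(0.5050095568179507)]
lockhole [285.9 186.4] [295.4 222.1] [563.4 -14.5] [564.2 -14.2] [563.9 -14.4  87.7] [np.float64(0.3902413301194836), np.float64(0.3902413301193082)]
hub [269.2 193.7] [295.7 239.5] [540.1  32.3] [542.9  35.9] [542.6  33.1  87.6] [np.float64(1.6765570430057666), np.float64(1.6765570430058718)]
pin [ 515.3 -276.9   83.6] [np.float64(1.7525394579071392), np.float64(1.7525394579071294)] [ 513.4 -276.9] [ 516.7 -275.4]
big [ 486.  -192.6  108.3] [np.float64(1.325168377899141), np.float64(1.3251683778990095)] [ 488.  -195.4] [ 493.6 -213.6]
pointertip [604.2  75.   91.2] [np.float64(1.906374291220093), np.float64(1.906374291219866)] [603.8  75.3] [608.7  71.6]
lug [571.2 -42.2]
lug [494.4 -27.8]
lug [468.3  45.2]
lug [516.7 105.3]
lug [596.3  91.8]
lug [623.5  20.3]
lugS [572.6 -40.1]
lugS [493.9 -25.1]
lugS [469.9  44.8]
lugS [519.8 104.4]
lugS [596.7  93.6]
```

Emit:
{"name": "servo_tool", "arguments": {"commands": [[[80, -0.032, 0.0154, 0, 0, 0, 0], [80, -0.036, 0.0172, 0, 0, 0, 0], [80, -0.036, 0.0172, 0, 0, 0, 0], [80, -0.036, 0.0172, 0, 0, 0, 0], [80, -0.036, 0.0172, 0, 0, 0, 0], [80, -0.036, 0.0172, 0, 0, 0, 0], [80, -0.036, 0.0172, 0, 0, 0, 0], [80, -0.036, 0.0172, 0, 0, 0, 0], [80, -0.036, 0.0172, 0, 0, 0, 0], [80, -0.036, 0.0172, 0, 0, 0, 0]]]}}

```text
clock: 1.33
position: [494.5, -298.6, 231.7]
ee_rot: [-0.179, 0.984, -0.0, 0.0]
contact_force: [0.4, -0.3, -0.3]
gripper_width: 58.9
grasp_force: 0.0
```

```bash
cat >> h.py <<'E'
from scipy.spatial.transform import Rotation as R
np.set_printoptions(precision=2,suppress=True)
def delta(tgt):
    s=arm.read_state(); r=R.from_quat(s["ee_rot"])
    print("t",s["clock"],"pos",s["position"],"yaw_y",np.degrees(np.arctan2(*r.apply([0,1,0])[1::-1])),"F",s["contact_force"],"w",s["gripper_width"],"z",r.apply([0,0,1]),"j6",s["joints"][5])
    print("tool delta mm",r.inv().apply(np.array(tgt)-s["position"]))
E
python3 - <<'E'
from h import *
t=avg("top",3);s=avg("side",3)
cv2.imwrite("pics/p1.png",np.hstack([cv2.resize(np.clip(t["frame"][190:235,330:390]*1.5,0,255).astype('uint8'),None,fx=6,fy=6,interpolation=cv2.INTER_CUBIC),np.zeros((270,40,3),np.uint8),cv2.resize(np.clip(s["frame"][145:190,320:380]*1.5,0,255).astype('uint8'),None,fx=6,fy=6,interpolation=cv2.INTER_CUBIC)]))
delta([515.2,-276.5,150])
E
```

```text
t 1.6333 pos [ 492.8  -300.72  231.31] yaw_y 110.58095111799813 F [ 0.04  0.19 -0.19] w 58.30569658703739 z [-0. -0. -1.] j6 -0.9442566986127718
tool delta mm [-29.51  14.79  81.3 ]
```

View pics/p1.png

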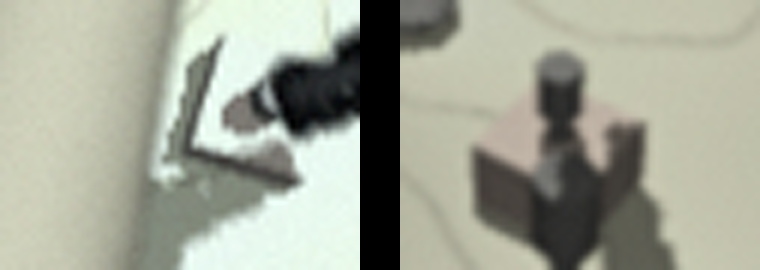

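Emit:
{"name": "servo_tool", "arguments": {"commands": [[[80, -0.01, 0.005, 0.015, 0, 0, 0], [80, -0.01, 0.005, 0.02, 0, 0, 0], [80, -0.0095, 0.0048, 0.02, 0, 0, 0], [80, 0, 0, 0.016, 0, 0, 0], [80, 0, 0, 0.01, 0, 0, 0], [80, 0, 0, 0, 0, 0, 0]]]}}

```text
clock: 2.13
position: [513.5, -276.6, 148.0]
ee_rot: [-0.178, 0.984, 0.001, -0.002]
contact_force: [-0.5, 0.4, 0.3]
gripper_width: 58.9
grasp_force: 0.0
```

Run:
```python
from h import *
s=avg("side",3);t=avg("top",1)
a=cv2.resize(np.clip(s["frame"][120:210,310:390]*1.6,0,255).astype('uint8'),None,fx=4,fy=4,interpolation=cv2.INTER_CUBIC)
b=cv2.resize(np.clip(t["frame"][165:255,320:400]*1.6,0,255).astype('uint8'),None,fx=4,fy=4,interpolation=cv2.INTER_CUBIC)
cv2.imwrite("pics/p2.png",np.hstack([a,b]))
delta([515.2,-276.5,53])
for p in([500,-276,85],): print(onz(s,346.2,154.5,85))
```

```text
t 2.3333 pos [ 516.18 -276.97  151.74] yaw_y 110.5692275327439 F [-0.27  0.68 -0.29] w 58.66808310407478 z [ 0. -0. -1.] j6 -0.9961055971918062
tool delta mm [ 0.94  0.96 98.74]
[ 518.88 -279.75   85.  ]
```

View pics/p2.png

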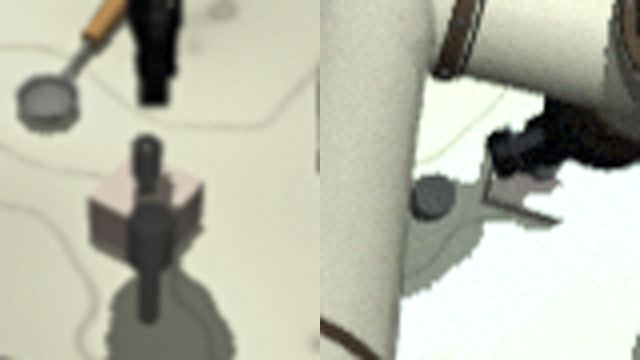

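Emit:
{"name": "servo_tool", "arguments": {"commands": [[[80, 0, 0, 0.02, 0, 0, 0], [80, 0, 0, 0.025, 0, 0, 0], [80, 0, 0, 0.023, 0, 0, 0], [80, 0, 0, 0.015, 0, 0, 0], [80, 0, 0, 0.01, 0, 0, 0], [80, 0, 0, 0.005, 0, 0, 0], [80, 0, 0, 0, 0, 0, 0]]]}}

```text
clock: 2.92
position: [515.8, -276.2, 52.2]
ee_rot: [-0.179, 0.984, 0.0, -0.0]
contact_force: [-0.2, -0.0, -0.8]
gripper_width: 58.8
grasp_force: 0.0
```

Emit:
{"name": "servo_tool", "arguments": {"commands": [[[150, 0, 0, 0, 0, 0, 0], [160, 0, 0, 0, 0, 0, 0], [170, 0, 0, 0, 0, 0, 0], [180, 0, 0, 0, 0, 0, 0], [190, 0, 0, 0, 0, 0, 0], [200, 0, 0, 0, 0, 0, 0], [220, 0, 0, 0, 0, 0, 0], [255, 0, 0, 0, 0, 0, 0], [255, 0, 0, 0, 0, 0, 0]]]}}

```text
clock: 3.67
position: [516.5, -276.5, 53.3]
ee_rot: [-0.179, 0.984, -0.001, 0.001]
contact_force: [-0.2, -2.1, 4.9]
gripper_width: 20.8
grasp_force: 58.6
```

Emit:
{"name": "servo_tool", "arguments": {"commands": [[[255, 0, 0, -0.008, 0, 0, 0], [255, 0, 0, -0.02, 0, 0, 0], [255, 0, 0, -0.03, 0, 0, 0], [255, 0, 0, -0.03, 0, 0, 0], [255, 0, 0, -0.03, 0, 0, 0], [255, 0, 0, -0.02, 0, 0, 0], [255, 0, 0, -0.004, 0, 0, 0], [255, 0, 0, 0, 0, 0, 0]]]}}

```text
clock: 4.33
position: [515.8, -275.7, 195.3]
ee_rot: [-0.179, 0.984, 0.0, 0.001]
contact_force: [-0.6, 0.6, -1.1]
gripper_width: 20.5
grasp_force: 59.5
```

Run:
```python
from h import *
delta([591.7,12.7,190])
```

```text
t 4.3333 pos [ 515.82 -275.68  195.32] yaw_y 110.59968615863811 F [-0.62  0.61 -1.06] w 20.539435946537772 z [ 0.  0. -1.] j6 -0.9962052714374597
tool delta mm [-172.48  243.24    5.61]
```

Emit:
{"name": "servo_tool", "arguments": {"commands": [[[255, -0.01, 0.0141, 0, 0, 0, 0], [255, -0.02, 0.0282, 0, 0, 0, 0], [255, -0.022, 0.031, 0, 0, 0, 0], [255, -0.022, 0.031, 0, 0, 0, 0], [255, -0.022, 0.031, 0, 0, 0, 0], [255, -0.022, 0.031, 0, 0, 0, 0], [255, -0.022, 0.031, 0, 0, 0, 0], [255, -0.018, 0.0255, 0, 0, 0, 0], [255, -0.0125, 0.018, 0, 0, 0, 0], [255, -0.002, 0.0024, 0, 0, 0, 0]]]}}

```text
clock: 5.17
position: [590.9, 15.8, 191.3]
ee_rot: [-0.181, 0.984, 0.0, -0.002]
contact_force: [0.0, -0.3, -1.4]
gripper_width: 20.4
grasp_force: 59.5
```

Emit:
{"name": "servo_tool", "arguments": {"commands": [[[255, 0, 0, 0.01, 0, 0, 0], [255, 0, 0, 0.01, 0, 0, 0], [255, 0, 0, 0, 0, 0, 0], [255, 0, 0, 0, 0, 0, 0]]]}}

```text
clock: 5.5
position: [590.2, 10.8, 172.3]
ee_rot: [-0.178, 0.984, -0.0, -0.002]
contact_force: [0.3, 0.0, -0.7]
gripper_width: 20.5
grasp_force: 59.5
```

Run:
```python
from h import *
t=avg("top",4);s=avg("side",4)
delta([591.7,12.7,175]);np.save("/tmp/s.npy",s["g"])
print("side guide",proj(s,[591.7,12.7,120]),"tip pred",proj(s,[591.7,12.7,133]),"top guide",proj(t,[591.7,12.7,120]))
a=cv2.resize(np.clip(s["frame"][155:245,235:325]*1.8,0,255).astype('uint8'),None,fx=6,fy=6,interpolation=cv2.INTER_CUBIC)
b=cv2.resize(np.clip(t["frame"][145:215,240:310]*1.8,0,255).astype('uint8'),None,fx=3.6,fy=3.6,interpolation=cv2.INTER_CUBIC)
o=np.zeros((540,800,3),np.uint8);o[:,:540]=a;o[:252,545:797]=b
cv2.imwrite("pics/p3.png",o)
```

```text
t 5.9 pos [591.7   12.14 174.71] yaw_y 110.59789971128674 F [ 0.25  0.39 -1.99] w 20.20509511238178 z [ 0.  0. -1.] j6 -1.5051879980556655
tool delta mm [-0.2   0.52 -0.29]
side guide [279.36 219.59] tip pred [278.79 216.21] top guide [276.03 174.  ]
```

View pics/p3.png

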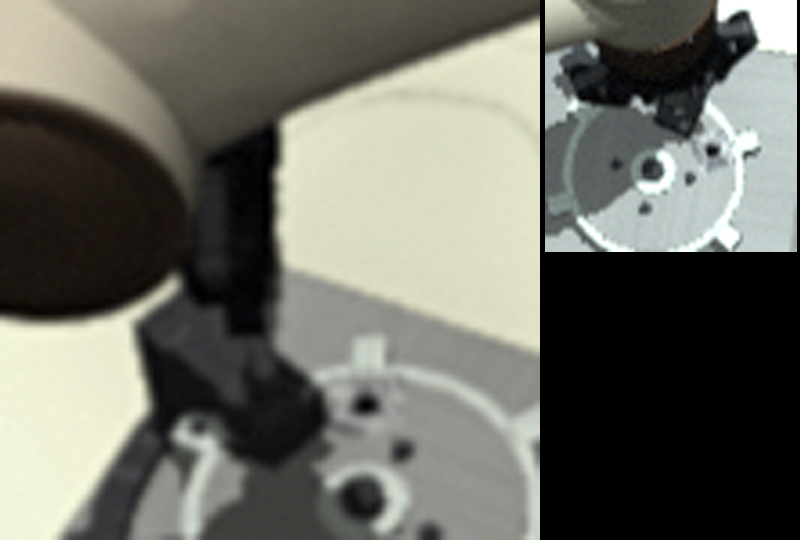

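Run:
```python
import numpy as np
g=np.load("/tmp/s.npy"); np.set_printoptions(precision=0,linewidth=200,suppress=True)
print(np.arange(270,290)*1.)
for r in range(208,224): print(r,g[r,270:290])
```

```text
[270. 271. 272. 273. 274. 275. 276. 277. 278. 279. 280. 281. 282. 283. 284. 285. 286. 287. 288. 289.]
208 [34. 34. 21.  8.  5.  4.  4.  5. 10. 27. 39. 63. 79. 83. 84. 83. 82. 82. 82. 82.]
209 [33. 34. 23. 10.  3.  3.  2.  1.  7. 23. 40. 65. 79. 83. 83. 82. 82. 82. 82. 82.]
210 [34. 34. 24. 14.  8.  9. 10.  9. 11. 26. 47. 72. 83. 84. 82. 82. 81. 81. 81. 82.]
211 [32. 33. 29. 26. 25. 23. 23. 25. 24. 29. 50. 75. 84. 84. 82. 81. 81. 82. 81. 82.]
212 [32. 31. 33. 31. 32. 31. 29. 30. 31. 32. 48. 74. 84. 83. 82. 81. 82. 82. 82. 82.]
213 [31. 31. 32. 33. 33. 32. 27. 29. 32. 29. 38. 61. 77. 82. 82. 82. 81. 82. 82. 82.]
214 [30. 30. 32. 32. 33. 31. 24. 27. 31. 30. 28. 38. 56. 72. 80. 82. 81. 82. 81. 80.]
215 [32. 31. 31. 31. 32. 29. 23. 27. 31. 32. 26. 20. 30. 49. 70. 81. 82. 82. 82. 82.]
216 [32. 32. 31. 31. 30. 23. 18. 24. 31. 31. 26. 15. 14. 25. 46. 64. 78. 87. 94. 96.]
217 [ 31.  32.  32.  32.  31.  20.  14.  21.  26.  27.  21.  15.  11.  13.  21.  38.  66.  95. 108. 107.]
218 [25. 31. 33. 34. 32. 22. 14. 13. 17. 18. 16. 14. 13. 13. 12. 19. 44. 78. 96. 97.]
219 [18. 26. 32. 35. 34. 26. 17. 12. 11. 14. 13. 12. 11. 14. 15. 22. 32. 48. 66. 82.]
220 [13. 21. 30. 34. 33. 27. 16. 11. 10. 11. 10. 12. 11. 13. 16. 25. 29. 26. 40. 75.]
221 [10. 16. 24. 30. 30. 28. 18. 10.  9. 12. 12. 13. 12. 14. 15. 21. 22. 14. 26. 64.]
222 [ 9. 11. 15. 19. 22. 21. 15. 13. 12. 12. 13. 14. 14. 14. 13. 15. 13.  9. 19. 52.]
223 [16. 15. 11. 12. 13. 13. 13. 12. 12. 14. 15. 14. 12. 12. 11. 12. 11.  8. 14. 40.]
```

Emit:
{"name": "servo_tool", "arguments": {"commands": [[[255, 0.001, 0, 0.006, 0, 0, 0], [255, 0, 0, 0.006, 0, 0, 0], [255, 0, 0, 0.002, 0, 0, 0], [255, 0, 0, 0.001, 0, 0, 0], [255, 0, 0, 0, 0, 0, 0]]]}}

```text
clock: 6.32
position: [590.5, 12.0, 158.8]
ee_rot: [-0.179, 0.984, -0.0, -0.0]
contact_force: [0.1, 0.5, -2.3]
gripper_width: 20.5
grasp_force: 59.6
```

Emit:
{"name": "servo_tool", "arguments": {"commands": [[[255, 0, 0, 0.001, 0, 0, 0], [255, 0, 0, 0.001, 0, 0, 0], [255, 0, 0, 0, 0, 0, 0]]]}}

```text
clock: 6.57
position: [590.6, 12.0, 157.1]
ee_rot: [-0.179, 0.984, 0.0, -0.0]
contact_force: [0.2, 1.2, -1.0]
gripper_width: 20.5
grasp_force: 59.6
```

Emit:
{"name": "servo_tool", "arguments": {"commands": [[[255, 0, 0, 0.001, 0, 0, 0], [255, 0, 0, 0.001, 0, 0, 0], [255, 0, 0, 0.001, 0, 0, 0], [255, 0, 0, 0, 0, 0, 0]]]}}

```text
clock: 6.9
position: [590.6, 11.9, 154.1]
ee_rot: [-0.179, 0.984, 0.0, -0.0]
contact_force: [0.4, -0.1, -1.4]
gripper_width: 20.3
grasp_force: 59.5
```

Emit:
{"name": "servo_tool", "arguments": {"commands": [[[255, 0, 0, 0.001, 0, 0, 0], [255, 0, 0, 0.001, 0, 0, 0], [255, 0, 0, 0.001, 0, 0, 0], [255, 0, 0, 0, 0, 0, 0]]]}}

```text
clock: 7.23
position: [590.6, 11.9, 151.1]
ee_rot: [-0.179, 0.984, 0.0, -0.0]
contact_force: [0.6, -0.1, -1.5]
gripper_width: 20.8
grasp_force: 59.6
```

Emit:
{"name": "servo_tool", "arguments": {"commands": [[[255, 0, 0, 0.002, 0, 0, 0], [255, 0, 0, 0.002, 0, 0, 0], [255, 0, 0, 0.002, 0, 0, 0], [255, 0, 0, 0, 0, 0, 0]]]}}

```text
clock: 7.57
position: [590.6, 11.9, 144.8]
ee_rot: [-0.179, 0.984, -0.0, -0.0]
contact_force: [0.0, -0.9, -1.4]
gripper_width: 20.4
grasp_force: 59.6
```

Emit:
{"name": "servo_tool", "arguments": {"commands": [[[255, 0, 0, 0.002, 0, 0, 0], [255, 0, 0, 0.002, 0, 0, 0], [255, 0, 0, 0.002, 0, 0, 0], [255, 0, 0, 0, 0, 0, 0]]]}}

```text
clock: 7.9
position: [590.7, 11.9, 138.9]
ee_rot: [-0.179, 0.984, -0.0, -0.0]
contact_force: [1.2, -0.5, -1.8]
gripper_width: 20.5
grasp_force: 59.6
```

Run:
```python
from h import *
s=avg("side",4);t=avg("top",1)
delta([591,12.,134])
a=cv2.resize(np.clip(s["frame"][155:245,235:325]*2.2,0,255).astype('uint8'),None,fx=6,fy=6,interpolation=cv2.INTER_CUBIC)
cv2.imwrite("pics/p4.png",a)
```

```text
t 8.15 pos [590.68  11.92 139.29] yaw_y 110.61384900836498 F [ 0.22 -0.61 -1.51] w 20.69663281108528 z [ 0. -0. -1.] j6 -1.5051077578729746
tool delta mm [-0.33 -0.04  5.29]
```

View pics/p4.png

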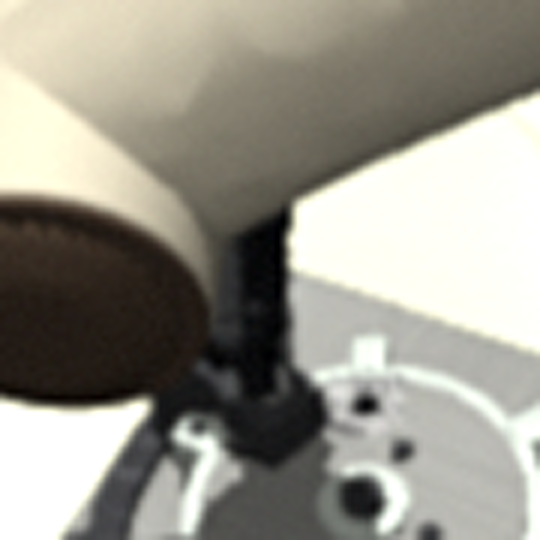

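Emit:
{"name": "servo_tool", "arguments": {"commands": [[[255, 0, 0, 0.002, 0, 0, 0], [255, 0, 0, 0.002, 0, 0, 0], [255, 0, 0, 0.001, 0, 0, 0], [255, 0, 0, 0.0005, 0, 0, 0], [255, 0, 0, 0, 0, 0, 0], [255, 0, 0, 0, 0, 0, 0]]]}}

```text
clock: 8.65
position: [590.7, 11.9, 133.7]
ee_rot: [-0.179, 0.984, -0.0, 0.0]
contact_force: [2.3, -0.9, -1.9]
gripper_width: 20.4
grasp_force: 59.6
```

Emit:
{"name": "servo_tool", "arguments": {"commands": [[[255, 0, 0, 0.0005, 0, 0, 0], [255, 0, 0, 0, 0, 0, 0]]]}}

```text
clock: 8.82
position: [590.7, 11.9, 133.4]
ee_rot: [-0.179, 0.984, -0.0, 0.0]
contact_force: [1.0, -1.0, -1.6]
gripper_width: 20.3
grasp_force: 59.6
```

Emit:
{"name": "servo_tool", "arguments": {"commands": [[[255, 0, 0, 0.0005, 0, 0, 0], [255, 0, 0, 0, 0, 0, 0]]]}}

```text
clock: 8.98
position: [590.8, 11.9, 132.9]
ee_rot: [-0.179, 0.984, -0.0, 0.0]
contact_force: [2.3, -1.1, -0.9]
gripper_width: 20.0
grasp_force: 59.6
```

Emit:
{"name": "servo_tool", "arguments": {"commands": [[[255, -0.0004, 0, 0.0005, 0, 0, 0], [255, 0, 0, 0, 0, 0, 0]]]}}

```text
clock: 9.15
position: [590.9, 12.1, 132.2]
ee_rot: [-0.179, 0.984, -0.0, -0.0]
contact_force: [-0.3, -0.5, -0.8]
gripper_width: 20.6
grasp_force: 59.6
```

Emit:
{"name": "servo_tool", "arguments": {"commands": [[[255, 0, 0, 0.0005, 0, 0, 0], [255, 0, 0, 0, 0, 0, 0]]]}}

```text
clock: 9.32
position: [590.9, 12.0, 131.7]
ee_rot: [-0.179, 0.984, -0.0, -0.0]
contact_force: [0.7, -0.5, -0.7]
gripper_width: 20.7
grasp_force: 59.6
```

Emit:
{"name": "servo_tool", "arguments": {"commands": [[[255, 0, 0, 0.0005, 0, 0, 0], [255, 0, 0, 0, 0, 0, 0]]]}}

```text
clock: 9.48
position: [590.9, 12.1, 131.4]
ee_rot: [-0.179, 0.984, -0.0, -0.0]
contact_force: [0.6, -0.5, 0.7]
gripper_width: 20.4
grasp_force: 59.7
```

Emit:
{"name": "servo_tool", "arguments": {"commands": [[[255, 0, 0, 0.0003, 0, 0, 0], [255, 0, 0, 0, 0, 0, 0]]]}}

```text
clock: 9.65
position: [591.0, 12.1, 131.3]
ee_rot: [-0.179, 0.984, -0.0, 0.0]
contact_force: [-0.0, -0.5, 2.5]
gripper_width: 20.4
grasp_force: 59.8
```

Emit:
{"name": "servo_tool", "arguments": {"commands": [[[205, 0, 0, 0, 0, 0, 0], [180, 0, 0, 0, 0, 0, 0], [150, 0, 0, 0, 0, 0, 0], [120, 0, 0, 0, 0, 0, 0], [110, 0, 0, 0, 0, 0, 0], [110, 0, 0, 0, 0, 0, 0]]]}}

```text
clock: 10.15
position: [590.9, 12.1, 130.9]
ee_rot: [-0.179, 0.984, 0.0, -0.0]
contact_force: [1.0, -0.1, -0.4]
gripper_width: 48.6
grasp_force: 0.0
```

Emit:
{"name": "servo_tool", "arguments": {"commands": [[[110, 0, 0, -0.01, 0, 0, 0], [110, 0, 0, -0.02, 0, 0, 0], [110, 0, 0, -0.03, 0, 0, 0], [110, 0, 0, -0.03, 0, 0, 0], [110, 0, 0, -0.01, 0, 0, 0]]]}}

```text
clock: 10.57
position: [593.4, 12.1, 237.1]
ee_rot: [-0.179, 0.984, -0.001, 0.005]
contact_force: [0.9, 0.4, 0.9]
gripper_width: 48.6
grasp_force: 0.0
```

Run:
```python
from h import *
delta([445,75,231])
```

```text
t 10.5667 pos [593.37  12.11 237.08] yaw_y 110.66442219037076 F [0.92 0.42 0.91] w 48.59838633055429 z [ 0.01  0.   -1.  ] j6 -1.505142819767254
tool delta mm [116.68 111.22   4.73]
```

Emit:
{"name": "servo_tool", "arguments": {"commands": [[[180, 0.014, 0.01, 0, 0, 0, 4], [220, 0.015, 0.014, 0, 0, 0, 5], [255, 0.015, 0.014, 0, 0, 0, 5], [255, 0.015, 0.014, 0, 0, 0, 5], [255, 0.015, 0.014, 0, 0, 0, 5], [255, 0.015, 0.014, 0, 0, 0, 4], [255, 0.012, 0.012, 0, 0, 0, 2.6], [255, 0, 0, 0, 0, 0, 0]]]}}

```text
clock: 11.23
position: [480.6, 91.7, 231.8]
ee_rot: [0.086, 0.996, 0.001, 0.0]
contact_force: [0.4, -0.3, -0.0]
gripper_width: -0.2
grasp_force: 0.0
```

Run:
```python
from h import *
delta([464.4,78,100])
s=avg("side",3);t=avg("top",3)
a=cv2.resize(np.clip(s["frame"][155:275,235:355]*1.8,0,255).astype('uint8'),None,fx=4,fy=4,interpolation=cv2.INTER_CUBIC)
b=cv2.resize(np.clip(t["frame"][145:245,230:310]*1.8,0,255).astype('uint8'),None,fx=3.9,fy=4,interpolation=cv2.INTER_CUBIC)
o=np.zeros((480,800,3),np.uint8);o[:,:480]=a;o[:400,485:485+b.shape[1]]=b
cv2.imwrite("pics/p5.png",o)
```

```text
t 11.2333 pos [480.61  91.71 231.84] yaw_y 80.09319887977391 F [ 0.37 -0.27 -0.02] w -0.21802600445199513 z [ 0.  0. -1.] j6 -2.264324824107741
tool delta mm [ 13.67 -16.43 131.82]
```

View pics/p5.png

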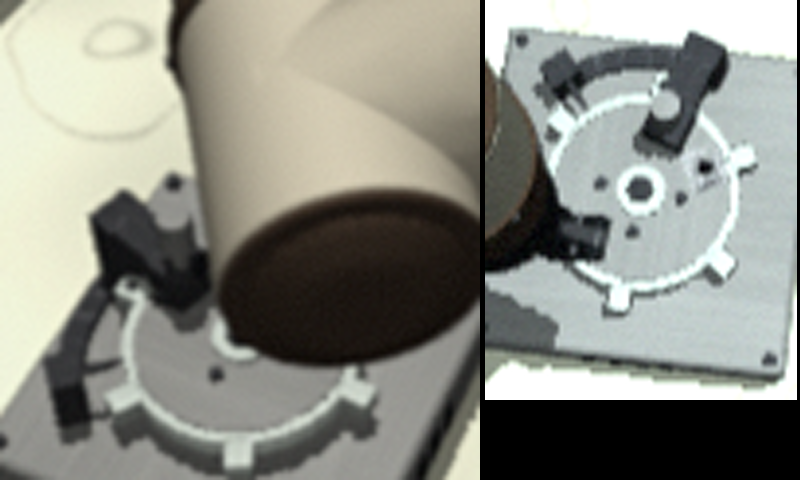

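Emit:
{"name": "servo_tool", "arguments": {"commands": [[[255, 0.006, -0.006, 0.01, 0, 0, 0], [255, 0.0077, -0.0104, 0.02, 0, 0, 0], [255, 0, 0, 0.025, 0, 0, 0], [255, 0, 0, 0.03, 0, 0, 0], [255, 0, 0, 0.03, 0, 0, 0], [255, 0, 0, 0.025, 0, 0, 0], [255, 0, 0, 0.015, 0, 0, 0], [255, 0, 0, 0.008, 0, 0, 0], [255, 0, 0, 0, 0, 0, 0]]]}}

```text
clock: 12.28
position: [465.1, 75.7, 66.3]
ee_rot: [0.087, 0.996, -0.001, -0.002]
contact_force: [-0.5, 0.4, 0.5]
gripper_width: -0.0
grasp_force: 0.0
```

Run:
```python
from h import *
delta([464.4,78,68])
```

```text
t 12.2833 pos [465.11  75.75  66.31] yaw_y 79.96396693296721 F [-0.5   0.44  0.5 ] w -0.04554808021256431 z [-0. -0. -1.] j6 -2.2531924474405183
tool delta mm [ 1.1   2.09 -1.7 ]
```

Emit:
{"name": "servo_tool", "arguments": {"commands": [[[255, 0, -0.002, -0.001, 0, 0, 0], [255, 0, -0.002, 0, 0, 0, 0], [255, 0, -0.002, 0, 0, 0, 0], [255, 0, -0.002, 0, 0, 0, 0], [255, 0.0007, -0.0031, 0, 0, 0, -2], [255, 0.0007, -0.0031, 0, 0, 0, -2], [255, 0.0007, -0.0031, 0, 0, 0, -2], [255, 0.0007, -0.0031, 0, 0, 0, -2], [255, 0.0007, -0.0031, 0, 0, 0, -2], [255, 0, 0, 0, 0, 0, 0]]]}}

```text
clock: 13.12
position: [459.8, 54.1, 69.9]
ee_rot: [-0.0, 1.0, 0.001, 0.001]
contact_force: [-1.2, 2.7, 1.5]
gripper_width: 0.2
grasp_force: 1.4
```

Run:
```python
from h import *
delta([464.4,78,68])
p=arm.read_state()["position"][:2]-[545.7,32.2];print(np.hypot(*p),np.degrees(np.arctan2(p[1],p[0])))
t=avg("top",4)
best=[]
for a in np.arange(-75,0,1.):
    u=proj(t,[545.7+50*np.cos(np.radians(a)),32.2+50*np.sin(np.radians(a)),88]); best.append(cv2.getRectSubPix(t["g"].astype(np.float32),(1,1),tuple(u.astype(float)))[0,0])
print(np.array(best))
```

```text
t 13.1167 pos [459.75  54.07  69.91] yaw_y 90.0343887618138 F [-1.24  2.74  1.53] w 0.1636590629154033 z [ 0.  0. -1.] j6 -2.038976757567425
tool delta mm [-4.66 23.92  1.96]
88.68806085813286 165.72393463207266
[95.15 93.26 91.3  89.24 86.48 82.38 77.71 72.33 61.82 49.77 36.99 24.86
 19.37 14.73 12.48 13.02 16.88 22.35 29.47 39.95 51.42 62.59 71.37 76.5
 78.32 79.   78.73 78.68 81.4  84.59 88.26 89.38 81.61 70.08 56.51 40.92
 32.11 28.87 28.89 30.4  33.68 37.02 39.54 40.12 38.18 34.48 30.87 27.34
 24.97 23.58 23.28 23.23 24.06 24.93 25.65 26.11 26.07 26.23 27.2  27.56
 27.05 25.95 24.49 23.48 22.45 21.4  21.25 21.25 21.19 20.87 20.21 19.47
 19.26 23.7  28.15]
```

Emit:
{"name": "servo_tool", "arguments": {"commands": [[[255, 0.0007, -0.0031, 0, 0, 0, -2], [255, 0.0007, -0.0031, 0, 0, 0, -2], [255, 0.0007, -0.0031, 0, 0, 0, -2], [255, 0.0007, -0.0031, 0, 0, 0, -2], [255, 0.0007, -0.0031, 0, 0, 0, -2], [255, 0.0007, -0.0031, 0, 0, 0, -2], [255, 0.0007, -0.0031, 0, 0, 0, -2], [255, 0.0007, -0.0031, 0, 0, 0, -2], [255, 0.0007, -0.0031, 0, 0, 0, -2], [255, 0.0007, -0.0031, 0, 0, 0, -2]]]}}

```text
clock: 14.15
position: [457.5, 22.5, 69.4]
ee_rot: [-0.175, 0.985, 0.0, 0.0]
contact_force: [-1.6, 3.6, 3.6]
gripper_width: 0.1
grasp_force: 2.4
```

Emit:
{"name": "servo_tool", "arguments": {"commands": [[[255, 0.0007, -0.0031, 0, 0, 0, -2], [255, 0.0007, -0.0031, 0, 0, 0, -2], [255, 0.0007, -0.0031, 0, 0, 0, -2], [255, 0.0007, -0.0031, 0, 0, 0, -2], [255, 0.0007, -0.0031, 0, 0, 0, -2], [255, 0, 0, 0, 0, 0, 0]]]}}

```text
clock: 14.65
position: [460.6, 6.6, 69.3]
ee_rot: [-0.259, 0.966, 0.0, 0.0]
contact_force: [-1.1, 3.4, 1.7]
gripper_width: 0.3
grasp_force: 1.7
```

```bash
cat > c.py <<'E'
from h import *
delta([464.4,78,68])
p=arm.read_state()["position"][:2]-[545.7,32.2];print(np.hypot(*p),np.degrees(np.arctan2(p[1],p[0])))
t=avg("top",3); s=avg("side",2)
import os
for n,im,(y,x) in(("t",t,(155,255)),("s",s,(180,250))):
    c=im["g"][y:y+50,x:x+50]; f=f"/tmp/{n}.npy"
    if os.path.exists(f): d=np.abs(c-np.load(f)); print(n,"diff max",d.max())
    np.save(f,c)
# lug angle: lugs bright on circle r=80, z=88
a=np.arange(120,300,1.);v=[]
for im in (t,):
    for q in a:
        u=proj(im,[545.7+82*np.cos(np.radians(q)),32.2+82*np.sin(np.radians(q)),88]); v.append(cv2.getRectSubPix(im["g"].astype(np.float32),(1,1),tuple(u))[0,0])
v=np.array(v); b=v>130; import itertools
print([ (a[i],) for i in range(1,len(a)) if b[i]!=b[i-1]])
zs=[(163,"stand"),(150,"home")]
for z,n in zs: print(n,proj(t,[591.7,12.7,z]),proj(s,[591.7,12.7,z]))
# brightest-gray head centroid in top
w=t["g"][162:180,266:288]; m=(w>60)&(w<100)
o=np.hstack([cv2.resize(np.clip(im["frame"][y:y+70,x:x+70]*1.8,0,255).astype('uint8'),None,fx=5.5,fy=5.5,interpolation=cv2.INTER_CUBIC) for im,y,x in((t,145,240),(s,170,240))])
cv2.imwrite("pics/c_%.2f.png"%arm.read_state()["clock"],o)
E
python3 c.py; ls pics
```

```text
t 14.65 pos [460.6    6.62  69.3 ] yaw_y 120.01543883617731 F [-1.07  3.36  1.69] w 0.2956979824480763 z [ 0.  0. -1.] j6 -1.4153888115598148
tool delta mm [-38.99  59.9    1.32]
88.85893661092544 -163.271400822334
cs.png
ct.png
p1.png
p2.png
p3.png
p4.png
p5.png
side0.png
top0.pngTraceback (most recent call last):
  File "c.py", line 8, in <module>
    if os.path.exists(f): d=np.abs(c-np.load(f)); print(n,"diff max",d.max())
                                   ~^~~~~~~~~~~
ValueError: operands could not be broadcast together with shapes (50,50) (400,640)
```

```bash
rm -f /tmp/?.npy; sed -i 's/^cv2.imwrite.*$/print(np.round(s["g"][190:226:2,270:288:2]).astype(int)); print(np.round(t["g"][160:180:2,268:288:2]).astype(int))/' c.py; python3 c.py
```

```text
t 14.9 pos [460.42   6.77  69.06] yaw_y 119.99405499166022 F [-0.67  3.74  2.68] w -0.044837157105868206 z [ 0.  0. -1.] j6 -1.4164171933519072
tool delta mm [-39.05  59.71   1.06]
88.9878272119453 -163.39294131113087
[(np.float64(267.0),), (np.float64(274.0),)]
stand [274.98 170.26] [277.43 208.17]
home [275.3  171.42] [278.03 211.7 ]
[[120 122 122 121 119 119 120 119 118]
 [121 121 119 119 119 118 118 118 117]
 [121 120 120 120 118 118 117 118 117]
 [120 120 120 120 118 119 117 117 118]
 [119 118 120  98  70  99 110 118 117]
 [118 120 108  60  26  53  81  90 101]
 [120 115  83  67  47  71  81  82  80]
 [109  94  79  82  81  81  83  83  82]
 [ 42  72  77  80  80  79  78  83  83]
 [ 30  45  76  82  80  79  74  76  82]
 [ 32  30  38  68  79  73  41  72  80]
 [ 32  33  28  30  37  33  24  69  82]
 [ 31  30  30  31  34  33  26  61  82]
 [ 32  30  30  30  34  32  28  47  78]
 [ 26  32  35  30  33  32  25  26  49]
 [ 12  28  34  20  24  33  16  18  30]
 [ 10  13  27  22  15  21  14  13  14]
 [ 27  15  12  17  14  13  14  10  10]]
[[ 40  40  48  42  43  43  41  40  43  47]
 [ 64  62  65  66  61  39  42  40  41  40]
 [102 101 103 100  75  40  41  42  41  39]
 [102 102 104  99  43  42  40  41  42  26]
 [123 123 116  96  97  85  40  43  40  75]
 [126 127 128 104 108 110  87  44  38 140]
 [101 103  71 105 107 110  93  46  68  63]
 [103 101  20  60  99  87  29  38  84 110]
 [101  65  19  23  27  22  38  18  88 140]
 [101  27  17  20  22  32  38  43  82 107]]
```

Emit:
{"name": "servo_tool", "arguments": {"commands": [[[255, 0.0002, -0.0008, 0, 0, 0, -0.5], [255, 0.0002, -0.0008, 0, 0, 0, -0.5], [255, 0.0002, -0.0008, 0, 0, 0, -0.5], [255, 0.0002, -0.0008, 0, 0, 0, -0.5], [255, 0.0002, -0.0008, 0, 0, 0, -0.5], [255, 0.0002, -0.0008, 0, 0, 0, -0.5], [255, 0.0002, -0.0008, 0, 0, 0, -0.5], [255, 0.0002, -0.0008, 0, 0, 0, -0.5], [255, 0, 0, 0, 0, 0, 0]]]}}

```text
clock: 15.9
position: [462.5, 0.2, 69.0]
ee_rot: [-0.293, 0.956, -0.0, 0.0]
contact_force: [0.9, 5.1, 2.4]
gripper_width: -0.2
grasp_force: 1.7
```

```bash
cat > d.py <<'E'
from h import *
st=arm.read_state();p=st["position"][:2]-[545.7,32.2];print(st["clock"],np.hypot(*p),np.degrees(np.arctan2(p[1],p[0])),st["contact_force"],st["gripper_width"])
s=avg("side",1); print("col278 rows 200-218",np.round(s["g"][200:219,277:280].mean(1)).astype(int))
E
python3 d.py
```

```text
15.9 89.1526408173876 -158.9464680049892 [0.89 5.08 2.44] -0.20091306953153906
col278 rows 200-218 [30 27 48 74 82 82 83 81 79 79 80 80 81 83 80 63 42 32 33]
```

Emit:
{"name": "servo_tool", "arguments": {"commands": [[[255, 0, 0.001, 0, 0, 0, 0], [255, 0, 0.002, 0, 0, 0, 0], [255, 0, 0, 0, 0, 0, 0], [255, 0, 0, 0, 0, 0, 0]]]}}

```text
clock: 16.28
position: [459.8, 2.2, 68.6]
ee_rot: [-0.292, 0.956, -0.0, -0.001]
contact_force: [-0.6, 0.2, -0.3]
gripper_width: 0.4
grasp_force: 0.1
```

```bash
python3 d.py; python3 c.py
```

```text
16.2833 90.97333590450596 -160.77095759572106 [-0.62  0.23 -0.27] 0.350274189925164
col278 rows 200-218 [30 27 48 74 82 83 82 81 80 81 81 81 81 83 83 70 47 32 30]
t 16.3333 pos [459.89   2.26  68.65] yaw_y 124.00095433084931 F [-0.12  1.57  0.38] w -0.1253564872528081 z [-0. -0. -1.] j6 -1.3374808448496849
tool delta mm [-46.1   60.27   0.58]
90.88426359300115 -160.76257638078005
t diff max 80.55555555555557
s diff max 54.66666666666667
[(np.float64(122.0),), (np.float64(138.0),), (np.float64(269.0),), (np.float64(277.0),)]
stand [274.98 170.26] [277.43 208.17]
home [275.3  171.42] [278.03 211.7 ]
[[120 121 121 121 119 119 119 118 117]
 [121 121 120 120 118 119 118 118 118]
 [120 120 119 119 118 119 118 116 117]
 [119 119 119 120 117 119 117 119 117]
 [120 118 120  97  70 100 113 118 117]
 [119 119 109  59  24  53  82  90 102]
 [122 116  84  68  45  71  82  80  82]
 [108  94  80  82  83  81  83  84  82]
 [ 43  71  82  82  81  81  83  82  82]
 [ 30  44  74  82  80  82  84  83  81]
 [ 32  30  52  81  81  81  70  82  80]
 [ 29  32  72  83  82  82  69  81  82]
 [ 30  31  60  82  84  79  42  73  82]
 [ 32  32  28  43  49  36  25  52  78]
 [ 24  32  28  29  30  30  27  26  48]
 [ 13  30  31  28  32  32  28  29  29]
 [  9  14  24  21  30  30  20  24  14]
 [ 27  16  10  11  15  15  12  12   9]]
[[ 40  43  45  41  42  41  43  39  41  47]
 [ 64  64  65  66  62  40  41  39  42  39]
 [102 100 100 101  77  44  40  42  41  39]
 [100 102 101  98  43  40  39  42  39  24]
 [124 122 122  86  69  43  43  43  37  67]
 [125 128 115 100 105 100  42  41  30  59]
 [104 104  96 100 105 107  42  46  46  92]
 [101  99  47 101 104  81  37  37  96 128]
 [101  62  20  28  25  31  42  21 106 138]
 [ 97  24  15  23  33  40  36  60 107 106]]
```

Emit:
{"name": "servo_tool", "arguments": {"commands": [[[255, 0.002, 0.004, 0, 0, 0, 0], [255, 0.002, 0.004, 0, 0, 0, 0], [255, 0, 0, -0.02, 0, 0, 0], [255, 0, 0, -0.04, 0, 0, 0], [255, -0.0, 0, -0.04, 0, 0, 0], [255, 0, 0, -0.03, 0, 0, 0], [255, 0.02, 0, -0.01, 0, 0, 0], [255, 0.02, 0, 0, 0, 0, 0], [255, 0, 0, 0, 0, 0, 0], [255, 0, 0, 0, 0, 0, 0]]]}}

```text
clock: 17.42
position: [418.9, -15.4, 209.4]
ee_rot: [-0.292, 0.956, 0.0, 0.001]
contact_force: [0.1, -0.1, -0.0]
gripper_width: 0.2
grasp_force: 0.0
```

```bash
python3 d.py
python3 - <<'E'
from h import *
s=avg("side",2);t=avg("top",2)
a=cv2.resize(np.clip(s["frame"][170:290,230:350]*1.8,0,255).astype('uint8'),None,fx=4,fy=4,interpolation=cv2.INTER_CUBIC)
b=cv2.resize(np.clip(t["frame"][145:245,230:310]*1.8,0,255).astype('uint8'),None,fx=3.9,fy=4,interpolation=cv2.INTER_CUBIC)
o=np.zeros((480,800,3),np.uint8);o[:,:480]=a;o[:400,485:485+b.shape[1]]=b
cv2.imwrite("pics/p6.png",o)
E
```

```text
17.4167 135.44428401268013 -159.4284770171562 [ 0.12 -0.12 -0.02] 0.19098684320552664
col278 rows 200-218 [28 26 47 71 80 80 80 79 78 79 79 79 79 80 81 69 45 32 30]
```

View pics/p6.png

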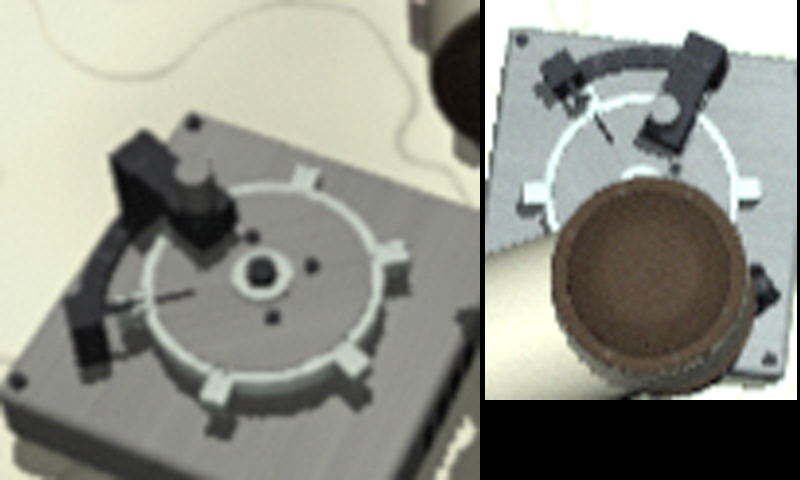

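The mark (side crop ~(165,300)) lines up with the pointer. The pin head sits on the guide block (~(195,175)), and the pulley is holding against its spring.

```bash
python3 -c "
from bench import ticket
print(ticket.job_done())"
```

```text
the job is handed in; nothing more can be done
None
```

I handed the job in at about 17.5 s: in the last camera views the mark faces the pointer, the pin is down in the pulley's hole, the pulley is holding, and the arm is clear. No verdict came back.

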